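Hold a cupboard door at its jamb with the hinge knuckles in line

TASK

Lift the small cupboard door up out of the door buck and bring it to the cupboard on the bench, standing open square to the cupboard's front. Ease its hinge knuckle in between the two knuckles on the jamb, without banging it, until the three holes line up for the pin, and finish while still holding it there: keep the grip, steady and upright, with your gripper alone carrying the door and its knuckle hanging free of the jamb's leaf and knuckles, so that I can drop the pin in. Leave the pin, the hammer and the bowl where they are.

Things in the scene. Friction and masses are not known exactly. Their poses are not given: they have to be found in the camera images.
- door: Loose cupboard door standing in the buck: pale wooden panel 170 mm wide (x), 16 thick (y), 200 high (z), about 0.42 kg. Origin: middle of its lower edge. +x is the hinge edge; on its -y face is a steel leaf 3 mm thick, the last 32 mm to the hinge edge, heights 43-157 mm. A dark knob (24 mm across, 24 proud) is on its +y face at x -62, z 100. The top 40 mm is bare on both faces.
- door_knuckle (a point): Centre of the door's one knuckle, a steel tube of 16 mm outside diameter, 34 mm long, with a 9 mm hole along the door's z, standing out past the hinge edge: in the door's frame at x +97, y -12, z +100 mm. Has the door's axes.
- door_grip (a point): Point in the middle of the door's top edge, above its centre of mass (x +17, y 0, z +200 mm in the door's frame): pinched here across the 16 mm thickness, the door hangs in balance.
- cupboard: Fixed pale wooden carcass, 170 mm wide, 120 deep, no back or door, on two 30 mm battens, top 230 mm above the bench. Origin: on the bench under the hinge axis. Front faces -x; the jamb's front is at x +4 mm, its outer side at y -12, all the rest lies to -y of it. When the knuckles are in line and the door is square to the front, the door has the cupboard's yaw and its origin is at x -97, y +12, z +30 mm here.
- gap_centre (a point): Where the centre of the door's knuckle belongs: on the vertical hole axis, 130 mm above the bench, mid-gap between the jamb's two knuckles (16 mm outside diameter, 9 mm hole, at heights 73-110 and 150-187 mm; gap 40 mm). Has the cupboard's axes. The way in from -x is open; seated, the door's knuckle is 3 mm clear above and below, 4 mm from the jamb.
- buck: Fixed door buck: wooden stand, base 150 x 120 mm, 12 thick, and two cheeks 130 mm long and up to 45 mm above the bench that leave a slot 22 mm wide along its x. The door stands lengthwise on the slot's floor, 12 mm above the bench; it is out of the slot when raised 35 mm. Origin: on the bench on the slot's centre line, 105 mm to +x of the stand's middle.
- pin: Bystander: the hinge pin, a loose 8 mm steel rod about 115 mm long with a bent head and a tapered nose, lying on top of the cupboard. Origin: under the middle of the rod.
- hammer: Bystander: a loose hammer lying on the bench, to the left. Origin: under its middle.
- bowl: Bystander: a loose turned wooden bowl, 124 mm across, 60 mm high, on the bench, to the right. Origin: the centre of its underside.
Mind the look-alikes: they are no part of the job. What is shaped like the cupboard but pink is not meant.

How it is judged:
By the outcome, as a careful person would: the job done as asked, in the order asked, and still so for the second after the job is handed in, while the arm keeps its last pose, push and grip.
It also fails if it takes over 54 s, if anything falls off the work surface, if the arm or the gripper's body presses on something with over 40 N, if the wrist force passes 120 N, or if a joint passes its speed limit or range.

ROBOT

A 7-joint arm with a two-finger parallel gripper is mounted at the origin on the work surface. World frame = base frame: x ahead of the robot, y to its left, z up, the work surface at z = 0. Lengths are in m, angles in rad, forces in N, time in s.
With the tool pointing down it reaches from about 0.425 to 0.975 m from the base axis. Payload 16.7 kg.
Tool frame: the origin (TCP) lies at the very end of the fingers, on their centre line; the grasp point (between the pads) lies 19 mm behind it; x points along the fingers, y is the direction in which the jaws open and shut, and the axes are right-handed (so a half turn about x gives the same grasp; the last joint's range is limited). The gripper opens to 85 mm and grips with 20 to 120 N. Pads are 22 mm wide; open, the fingers measure 114 mm over their backs; the gripper's body (76 mm by 85 mm) begins 54 mm behind the grasp point. The pads swing forward as they close: fully open they stand 13 mm farther back than shut.
Start: joints at [1.01, 0.426, 0.074, 1.606, -0.034, 1.111, -0.067], TCP at [0.27, -0.619, 0.231] pointing down, gripper open.
Joint ranges: [-2.85, 2.85], [-0.5, 2.14], [-1.23, 1.37], [0.21, 2.46], [-1.02, 4.16], [0.16, 2.05], [-2.73, 2.73]. Speed limits (rad/s): [1.89, 1.89, 2.39, 2.39, 3.01, 3.01, 3.01].

INTERFACE

Orientations are given as a 3x3 rotation matrix whose columns are the frame's x, y, z axes.
In Python, from station import read_state, grab_frame, camera_params, finish_job gives the robot as it stands.
- The arm moves only by the tool drive_tool, never from a script. Its argument "moves" is a list of rows, each an object of numbers: "ax", "ay", "az": the turn, a rotation vector about the tool's x, y, z as a fraction of full scale; "tx", "ty", "tz": the shift along the tool's x, y, z as a fraction of full scale; "fingers": the opening, from -1 (shut) to 1 (fully open), so that 0 is half open. A call has 1 to 5 rows; each row shifts and turns the pose as measured when the row begins, along the tool's axes as they then stand; what a row does not reach is not made up. Full scale, the value 1, is 0.05 m for a shift and 10 degrees for a turn. A row lasts 1/8 s, in which the tool goes at most 62.5 mm and 10.7 degrees, less where a joint would pass 70% of its speed; a pose out of reach is approached as far as the arm can. A call with a number of a shift or a turn outside -1 to 1 is refused whole. A call with a gripper value outside its range is refused whole. The fingers move at their own pace and stop on an object; the grip force is fixed at half the most. Time passes only in rows, so rows that do not move let the fingers close. It gives the time, the measured TCP pose, the force and the opening at its end, in the units of the state.
- read_state(): the state, without advancing time (a new reading comes with each control period).
- grab_frame(name): name is "scene" or "side" or "wrist"; returns the picture (480x640x3 uint8, blue, green, red); there is no depth.
- camera_params(name): a dict with "mtx" (3x3 intrinsics, pixels), "D" ([k1, k2, p1, p2, k3] as OpenCV has them; the pictures are not rectified), "rvec" (rotation vector, rad) and "tvec" (3), from world to camera coordinates, as OpenCV has them. Camera axes: x right, y down, z forward; pixel columns grow to the right and rows downward; lengths in m; the calibration is good to about 2 mm. A picture is of the moment at which its call begins: read the wrist's pose just before it. camera_params takes no time and is no camera call; for the wrist camera it gives the pose at the moment of the call.
- finish_job(): hands the job in, once; it reports no verdict.
The state is a dict: "clock": time; "joint_positions": joint angles; "joint_vel": joint speeds; "joint_torque": joint torques, N m; "eef_pos": TCP position; "eef_rot": TCP orientation; "contact_force": force on the tool from outside, world axes, zero at the start; "torque": the same for the moment, N m; "opening": opening from 0.0 (shut) to 1.0 (fully open).
Only numpy, scipy, OpenCV 4.12 (cv2) and the standard library are available. Lean on these libraries where they do the work, as an engineer would, in place of code of your own. Each camera call takes 0.05 s, during which the arm holds its last target.

## Working session

There is one attempt and no reset: what is moved stays moved. The work goes in short steps, Python scripts to look and compute and a tool call to move; the robot and the scene stay as the last step left them, time stands still between calls to the robot, and variables do not carry over. Pictures are saved under pics/ and viewed, and the job is handed in when it is done.

Besides the shell and the picture viewer there is one more tool, called after "Call:" as name([rows], argument=value, ...), one row to a line, values as JSON. drive_tool: Moves the arm, as the interface text tells. Shift numbers are shares of 0.05 m and turn numbers shares of 10 degrees, none past 1 either way. Its arguments: {"type":"object","properties":{"moves":{"type":"array","items":{"type":"object","properties":{"ax":{"type":"number","minimum":-1,"maximum":1},"ay":{"type":"number","minimum":-1,"maximum":1},"az":{"type":"number","minimum":-1,"maximum":1},"tx":{"type":"number","minimum":-1,"maximum":1},"ty":{"type":"number","minimum":-1,"maximum":1},"tz":{"type":"number","minimum":-1,"maximum":1},"fingers":{"type":"number"}}}}},"required":["moves"]}

```bash
mkdir -p pics; ls
python3 - <<'E'
from station import *
import cv2,numpy as np
s=read_state()
print({k:np.round(v,3).tolist() for k,v in s.items()})
for n in ["scene","side","wrist"]:
    p=camera_params(n); R=cv2.Rodrigues(np.array(p["rvec"]))[0]
    print(n,np.round(p["mtx"],1).tolist(),np.round(p["D"],3),"pos",-R.T@np.array(p["tvec"]).ravel(),"fwd",R[2])
    cv2.imwrite(f"pics/{n}0.png",grab_frame(n))
E
```

```text
pics
{'clock': 0.0, 'joint_positions': [1.009, 0.427, 0.074, 1.607, -0.034, 1.111, -0.067], 'joint_vel': [-0.0, 0.0, 0.002, -0.001, 0.002, 0.001, 0.002], 'joint_torque': [0.0, -94.983, 3.761, -46.352, 0.019, 0.01, -0.0], 'eef_pos': [0.27, -0.618, 0.231], 'eef_rot': [[-0.001, 0.4, -0.916], [0.001, -0.916, -0.4], [-1.0, -0.001, 0.0]], 'contact_force': [0.417, -0.928, -0.031], 'torque': [-0.027, -0.032, -0.033], 'opening': 0.996}
scene [[457.0, 0.0, 324.2], [0.0, 457.0, 236.5], [0.0, 0.0, 1.0]] [-0.034  0.     0.     0.     0.   ] pos [ 1.27018711 -0.2551387   1.14782224] fwd [-0.62251444  0.18155143 -0.76125873]
side [[511.9, 0.0, 325.4], [0.0, 511.9, 241.5], [0.0, 0.0, 1.0]] [0.007 0.    0.    0.    0.   ] pos [-0.19852635  0.64531998  1.26470537] fwd [ 0.46626609 -0.4467562  -0.76354753]
wrist [[352.4, 0.0, 328.1], [0.0, 352.4, 241.2], [0.0, 0.0, 1.0]] [-0.062  0.     0.     0.     0.   ] pos [ 0.34648555 -0.58541462  0.37286057] fwd [-0.29744596 -0.12870766 -0.94602338]
```

View pics/scene0.png

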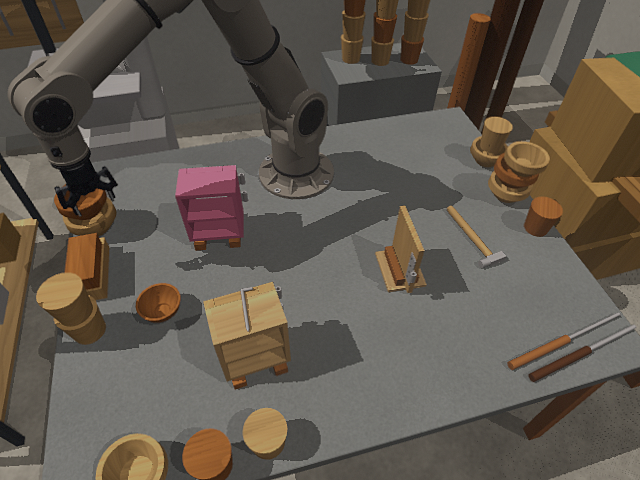

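View pics/side0.png

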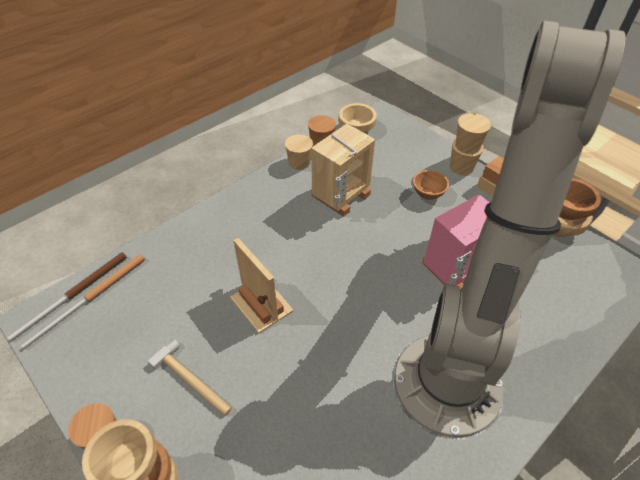

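View pics/wrist0.png

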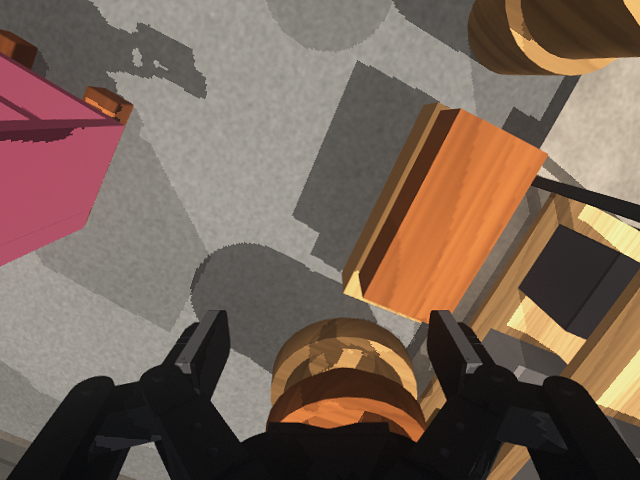

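Scene: the pale cupboard is at (247,330) and the pink look-alike at (210,205). The door in its buck is at (410,245) in scene and (257,280) in side. The hammer is at (478,238) and the bowl at (158,302). By the description I choose the pale cupboard and the only standing door. Next come enlarged crops.

Run:
```python
import cv2
a=cv2.imread("pics/scene0.png");b=cv2.imread("pics/side0.png")
def c(im,x,y,w,h,n,f):cv2.imwrite(n,cv2.resize(im[y:y+h,x:x+w],None,fx=f,fy=f,interpolation=cv2.INTER_CUBIC))
c(a,370,195,90,105,"pics/c1.png",5.5)
c(a,195,275,110,115,"pics/c2.png",5)
c(b,220,230,90,105,"pics/c3.png",5.5)
c(b,300,115,90,105,"pics/c4.png",5.5)
```

```text
(no output)
```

View pics/c1.png

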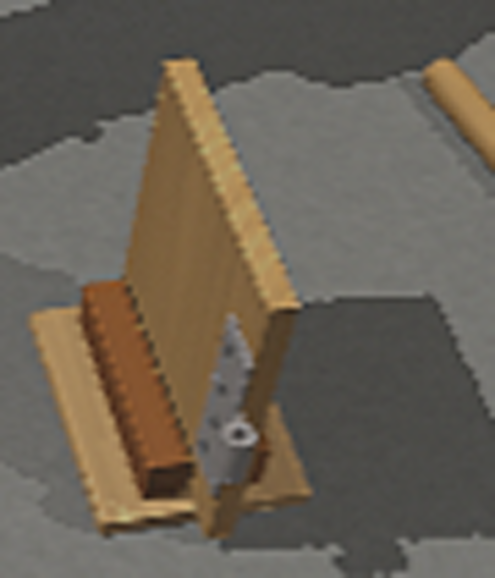

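View pics/c2.png

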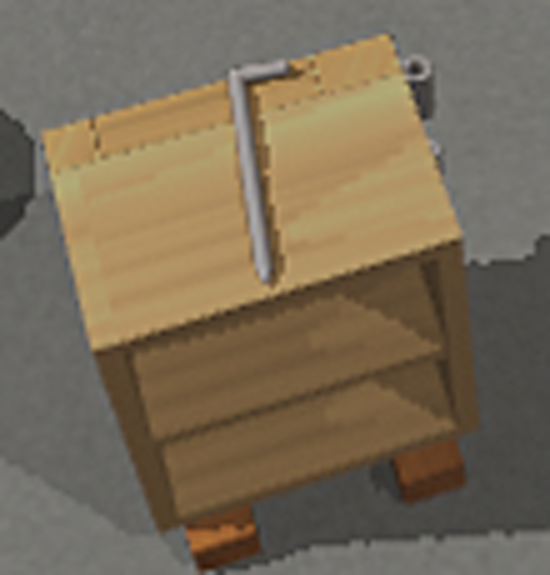

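View pics/c3.png

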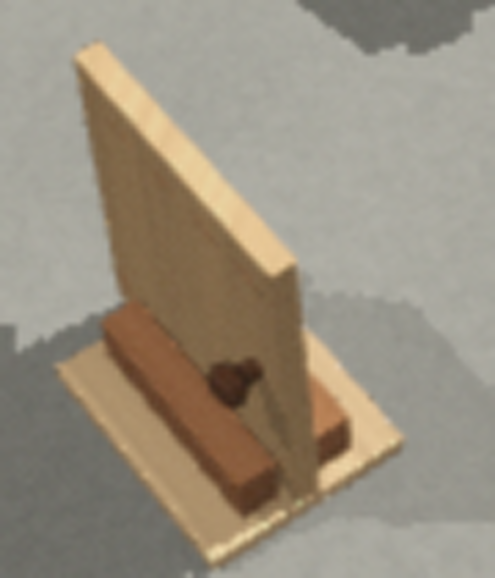

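View pics/c4.png

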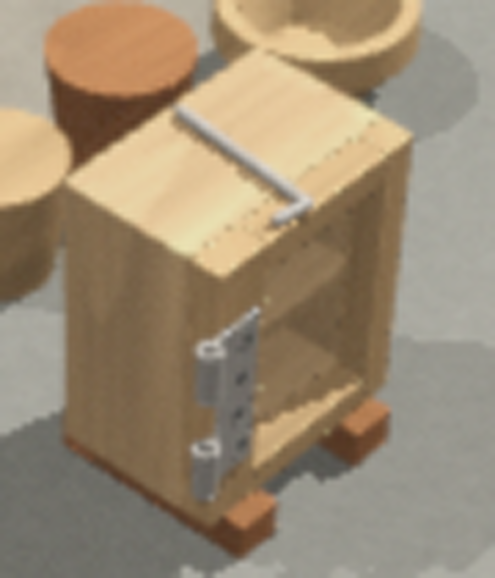

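```bash
cat > h.py <<'E'
from station import *
import cv2,numpy as np
from scipy.optimize import least_squares
from scipy.spatial.transform import Rotation as Ro
def proj(cam,P):
    p=camera_params(cam) if isinstance(cam,str) else cam
    return cv2.projectPoints(np.float64(P).reshape(-1,1,3),np.float64(p["rvec"]),np.float64(p["tvec"]),np.float64(p["mtx"]),np.float64(p["D"]))[0][:,0]
def T(q,P): # q x,y,z,yaw,pitch,roll
    return Ro.from_euler('ZYX',q[3:]).apply(np.float64(P))+q[:3]
def cp(x0,y0,f,u): return (np.float64(u)+.5)/f-.5+[x0,y0]
def fit(obs,q0,free):
    q0=np.float64(q0)
    def full(v): q=q0.copy(); q[free]=v; return q
    def r(v):
        q=full(v); return np.concatenate([(proj(c,T(q,P))-px).ravel() for c,P,px in obs])
    s=least_squares(r,q0[free],x_scale=.01,loss='soft_l1'); return full(s.x),r(s.x).reshape(-1,2)
E
cat > f1.py <<'E'
from h import *
SC,SI=camera_params("scene"),camera_params("side")
ob=[(SC,np.array([[4,-12,230],[4,-182,230],[124,-182,230],[124,-12,230],[0,0,187]])/1e3,cp(195,275,5,[[392,35],[42,130],[95,350],[462,238],[418,66]])),
(SI,np.array([[4,-12,230],[4,-182,230],[124,-182,230],[124,-12,230],[0,0,187],[0,0,110]])/1e3,cp(300,115,5.5,[[221,277],[411,133],[258,48],[66,182],[208,349],[205,448]]))]
best=min((fit(ob,[.7,-.2,0,y,0,0],[0,1,3]) for y in (0,1.5,3,-1.5)),key=lambda t:np.abs(t[1]).sum())
print("cup",best[0].round(4),best[1].round(1).tolist())
od=[(SC,np.array([[-85,-8,200],[-85,8,200],[85,-8,200],[85,8,200],[97,-12,117]])/1e3,cp(370,195,5.5,[[165,62],[195,60],[270,308],[300,308],[238,432]])),
(SI,np.array([[-85,8,200],[-85,-8,200],[85,8,200],[85,-8,200]])/1e3,cp(220,230,5.5,[[272,277],[299,265],[76,60],[100,42]]))]
for fr in ([0,1,3],[0,1,3,5],[0,1,2,3,4,5]):
    best=min((fit(od,[.6,.1,.012,y,0,0],fr) for y in (0,1.5,3,-1.5)),key=lambda t:np.abs(t[1]).sum())
    print("door",best[0].round(4),best[1].round(1).tolist())
E
python3 f1.py
```

```text
cup [ 0.621  -0.184   0.      0.0861  0.      0.    ] [[-0.6, -0.5], [-0.3, 0.3], [-0.9, 0.3], [-0.1, -0.0], [-0.4, 0.6], [-0.4, 0.7], [0.2, 1.0], [-0.4, 0.5], [-1.1, 0.4], [-0.2, 0.7], [-0.4, 0.5]]
door [ 0.5303  0.2093  0.012  -0.0731  0.      0.    ] [[-0.3, -0.5], [-0.4, -0.9], [-0.4, 0.3], [-0.1, -0.5], [0.2, 0.1], [-0.5, 0.5], [-0.2, -0.5], [-0.8, -0.6], [-0.1, -0.1]]
door [ 0.5301  0.2071  0.012  -0.0717  0.     -0.0115] [[-0.3, -0.6], [-0.5, -0.8], [-0.4, 0.3], [-0.1, -0.5], [-0.1, 0.1], [-0.5, 0.5], [-0.2, -0.5], [-0.8, -0.5], [-0.1, -0.1]]
door [ 0.5309  0.2072  0.011  -0.0716 -0.0039 -0.0103] [[-0.4, -0.2], [-0.5, -0.5], [-0.4, 0.4], [-0.1, -0.4], [-0.0, 0.4], [-0.4, 0.8], [-0.1, -0.2], [-0.8, -0.3], [-0.1, 0.1]]
```

```bash
cat > plan.py <<'E'
from h import *
import sys
CUP=np.array([.621,-.184,0,.0861,0,0]); DOOR=np.array([.5302,.208,.012,-.0725,0,0])
def plan(tcp,yaw):
    s=read_state();R=np.array(s["eef_rot"])
    X=np.array([0,0,-1.]);Y=np.array([np.sin(yaw),-np.cos(yaw),0]);Rt=np.c_[X,Y,np.cross(X,Y)]
    d=R.T@(np.array(tcp)-s["eef_pos"]); w=Ro.from_matrix(R.T@Rt).as_rotvec(degrees=True)
    print("t",s["clock"],"pos",np.round(s["eef_pos"],4),"F",np.round(s["contact_force"],1),"op",round(s["opening"],3),"shift mm",(d*1e3).round(1),"shift units",(d/.05).round(3),"turn units",(w/10).round(3))
E
cat >> plan.py <<'E'
if __name__=="__main__":
    g=T(DOOR,[.017,0,.2]); print("grip",g)
    plan([g[0],g[1],.36],DOOR[3])
    SC=camera_params("scene")
    # pink rough: ground points
    for px,z in (((241,243),0),((237,167),.23),((180,196),.23),((240,193),.23)):
        f=lambda v:(proj(SC,[[v[0],v[1],z]])[0]-px)
        print(px,least_squares(f,[.4,-.2]).x.round(3))
E
python3 plan.py
```

```text
grip [0.54715534 0.20676858 0.212     ]
t 0.15 pos [ 0.27   -0.6183  0.2308] F [-0.  -0.4 -0.4] op 1.0 shift mm [-128.6 -645.3 -584.2] shift units [ -2.573 -12.906 -11.684] turn units [2.775e+00 2.000e-03 6.000e-03]
(241, 243) [ 0.291 -0.251]
(237, 167) [ 0.188 -0.22 ]
(180, 196) [ 0.272 -0.394]
(240, 193) [ 0.302 -0.227]
```

Call:
drive_tool([
  {"tx": -1, "ax": 0.9},
  {"tx": -1, "ax": 0.9},
  {"tx": -0.6, "ax": 0.9},
])

```text
schema error: expected keys ax, ay, az, tx, ty, tz, fingers
```

```bash
python3 plan.py
```

```text
grip [0.54715534 0.20676858 0.212     ]
t 0.15 pos [ 0.27   -0.6183  0.2308] F [-0.  -0.4 -0.4] op 1.0 shift mm [-128.6 -645.3 -584.2] shift units [ -2.573 -12.906 -11.684] turn units [2.775e+00 2.000e-03 6.000e-03]
(241, 243) [ 0.291 -0.251]
(237, 167) [ 0.188 -0.22 ]
(180, 196) [ 0.272 -0.394]
(240, 193) [ 0.302 -0.227]
```

Call:
drive_tool([
  {"tx": -1, "ty": 0, "tz": 0, "ax": 0.9, "ay": 0, "az": 0, "fingers": 1},
  {"tx": -1, "ty": 0, "tz": 0, "ax": 0.9, "ay": 0, "az": 0, "fingers": 1},
  {"tx": -0.6, "ty": -0.5, "tz": -0.5, "ax": 0.9, "ay": 0, "az": 0, "fingers": 1},
])

```text
clock: 0.52
eef_pos: [0.2901, -0.5912, 0.3603]
eef_rot: [[-0.005, -0.077, -0.997], [0.007, -0.997, 0.077], [-1.0, -0.006, 0.005]]
contact_force: [0.4, 0.1, -0.0]
opening: 0.998
```

```bash
python3 plan.py|sed -n 2p
```

```text
t 0.525 pos [ 0.2901 -0.5912  0.3603] F [ 0.4  0.1 -0. ] op 0.998 shift mm [   4.5 -815.3 -195.2] shift units [  0.09  -16.306  -3.904] turn units [-0.024  0.029  0.036]
```

Call:
drive_tool([
  {"tx": 0, "ty": -0.8, "tz": -0.6, "ax": 0, "ay": 0, "az": 0, "fingers": 1},
  {"tx": 0, "ty": -0.8, "tz": -0.6, "ax": 0, "ay": 0, "az": 0, "fingers": 1},
  {"tx": 0, "ty": -0.8, "tz": -0.6, "ax": 0, "ay": 0, "az": 0, "fingers": 1},
  {"tx": 0, "ty": -0.8, "tz": -0.6, "ax": 0, "ay": 0, "az": 0, "fingers": 1},
  {"tx": 0, "ty": -0.8, "tz": -0.6, "ax": 0, "ay": 0, "az": 0, "fingers": 1},
])

```text
clock: 1.15
eef_pos: [0.459, -0.3994, 0.363]
eef_rot: [[-0.003, -0.083, -0.997], [0.003, -0.997, 0.083], [-1.0, -0.003, 0.003]]
contact_force: [0.6, -0.4, 0.6]
opening: 0.999
```

Call:
drive_tool([
  {"tx": 0, "ty": -0.8, "tz": -0.3, "ax": 0, "ay": 0, "az": 0, "fingers": 1},
  {"tx": 0, "ty": -0.8, "tz": -0.2, "ax": 0, "ay": 0, "az": 0, "fingers": 1},
  {"tx": 0, "ty": -0.8, "tz": -0.1, "ax": 0, "ay": 0, "az": 0, "fingers": 1},
  {"tx": 0, "ty": -0.8, "tz": 0, "ax": 0, "ay": 0, "az": 0, "fingers": 1},
  {"tx": 0, "ty": -0.8, "tz": 0, "ax": 0, "ay": 0, "az": 0, "fingers": 1},
])

```text
clock: 1.78
eef_pos: [0.5078, -0.1945, 0.362]
eef_rot: [[-0.005, -0.08, -0.997], [0.005, -0.997, 0.08], [-1.0, -0.004, 0.005]]
contact_force: [1.1, 0.6, -0.2]
opening: 1.002
```

```bash
python3 plan.py|sed -n 2p
```

```text
t 1.775 pos [ 0.5078 -0.1945  0.362 ] F [ 1.1  0.6 -0.2] op 1.002 shift mm [   3.7 -403.1   -7. ] shift units [ 0.073 -8.062 -0.139] turn units [-0.045  0.03   0.024]
```

Call:
drive_tool([
  {"tx": 0, "ty": -1, "tz": 0, "ax": 0, "ay": 0, "az": 0, "fingers": 1},
  {"tx": 0, "ty": -1, "tz": 0, "ax": 0, "ay": 0, "az": 0, "fingers": 1},
  {"tx": 0, "ty": -1, "tz": 0, "ax": 0, "ay": 0, "az": 0, "fingers": 1},
  {"tx": 0, "ty": -1, "tz": 0, "ax": 0, "ay": 0, "az": 0, "fingers": 1},
  {"tx": 0, "ty": -1, "tz": 0, "ax": 0, "ay": 0, "az": 0, "fingers": 1},
])

```text
clock: 2.4
eef_pos: [0.527, 0.0619, 0.3627]
eef_rot: [[-0.005, -0.082, -0.997], [0.004, -0.997, 0.082], [-1.0, -0.004, 0.006]]
contact_force: [1.2, -1.6, 0.3]
opening: 0.999
```

Call:
drive_tool([
  {"tx": 0, "ty": -1, "tz": 0, "ax": 0, "ay": 0, "az": 0, "fingers": 1},
  {"tx": 0, "ty": -1, "tz": 0, "ax": 0, "ay": 0, "az": 0, "fingers": 1},
  {"tx": 0, "ty": -0.7, "tz": 0, "ax": 0, "ay": 0, "az": 0, "fingers": 1},
])

```text
clock: 2.78
eef_pos: [0.5374, 0.2019, 0.3629]
eef_rot: [[-0.006, -0.081, -0.997], [0.004, -0.997, 0.081], [-1.0, -0.004, 0.006]]
contact_force: [0.3, 0.0, -0.4]
opening: 0.999
```

```bash
python3 plan.py|sed -n 2p
```

```text
t 2.775 pos [0.5374 0.2019 0.3629] F [ 0.3  0.  -0.4] op 0.999 shift mm [ 2.9 -5.7 -9.4] shift units [ 0.058 -0.113 -0.188] turn units [-0.049  0.034  0.021]
```

Call:
drive_tool([
  {"tx": 0.6, "ty": -0.11, "tz": -0.19, "ax": -0.05, "ay": 0.03, "az": 0.02, "fingers": 1},
  {"tx": 0.9, "ty": 0, "tz": 0, "ax": 0, "ay": 0, "az": 0, "fingers": 1},
  {"tx": 0, "ty": 0, "tz": 0, "ax": 0, "ay": 0, "az": 0, "fingers": 1},
])

```text
clock: 3.15
eef_pos: [0.5466, 0.2108, 0.286]
eef_rot: [[-0.001, -0.067, -0.998], [0.001, -0.998, 0.067], [-1.0, -0.001, 0.001]]
contact_force: [-0.5, -1.3, 0.7]
opening: 0.996
```

```bash
cat > w.py <<'E'
from plan import *
import sys
n=sys.argv[1]
p=camera_params("wrist"); im=grab_frame("wrist")
cv2.imwrite(f"pics/w{n}.png",im)
np.save(f"pics/w{n}.npy",p,allow_pickle=True)
print("pred",proj(p,T(DOOR,np.array([[-85,-8,200],[-85,8,200],[85,-8,200],[85,8,200],[97,-12,117]])/1e3)).round(1).tolist())
E
python3 plan.py|sed -n 2p; python3 w.py 1
```

```text
t 3.15 pos [0.5466 0.2108 0.286 ] F [-0.5 -1.3  0.7] op 0.996 shift mm [-74.    3.9  -0.8] shift units [-1.48   0.078 -0.016] turn units [0.033 0.007 0.006]
pred [[342.5, 379.0], [321.4, 378.9], [348.2, 146.8], [321.4, 146.6], [348.1, 124.5]]
```

View pics/w1.png

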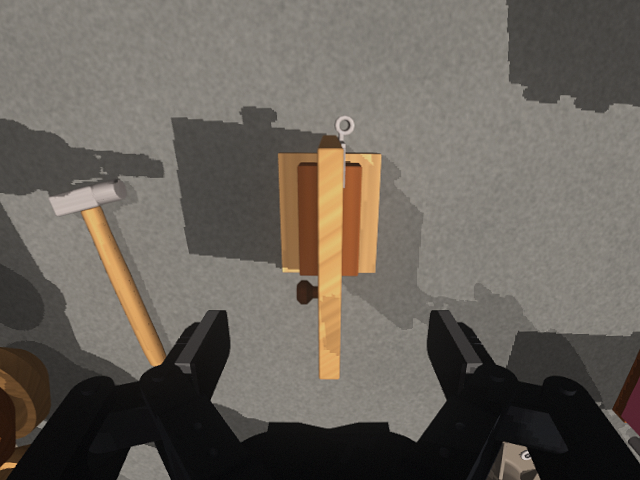

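Run:
```python
import cv2
a=cv2.imread("pics/w1.png")
cv2.imwrite("pics/w1c.png",cv2.resize(a[105:205,280:400],None,fx=5,fy=5,interpolation=cv2.INTER_CUBIC))
cv2.imwrite("pics/w1d.png",cv2.resize(a[300:400,280:400],None,fx=5,fy=5,interpolation=cv2.INTER_CUBIC))
```

```text
(no output)
```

View pics/w1c.png

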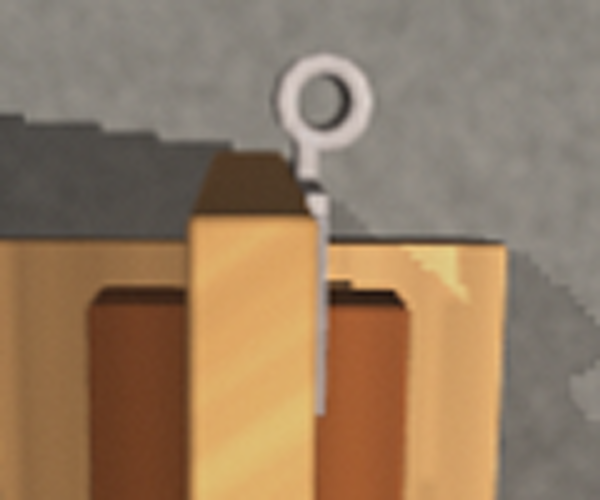

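View pics/w1d.png

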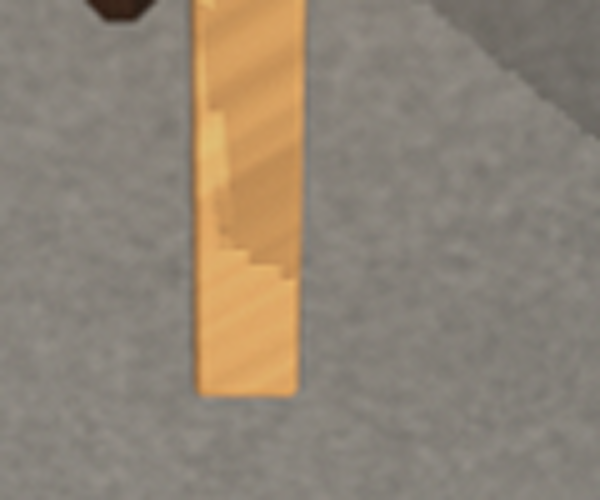

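```bash
cat > f2.py <<'E'
from h import *
exec(open("f1.py").read().split("for fr in")[0].split("best=")[0].replace("from h import *",""))
p=np.load("pics/w1.npy",allow_pickle=True).item()
P=np.array([[-85,-8,200],[-85,8,200],[85,-8,200],[85,8,200],[97,-12,117]])/1e3
od=[(SC,P,cp(370,195,5.5,[[165,62],[195,60],[270,308],[300,308],[238,432]])),
(SI,np.array([[-85,8,200],[-85,-8,200],[85,8,200],[85,-8,200]])/1e3,cp(220,230,5.5,[[272,277],[299,265],[76,60],[100,42]]))]
ow=(p,P,np.array([[339.6,378.5],[319.7,378.5],[342.8,148],[317.8,148],[344.8,124.7]]))
for o in ([ow],od+[ow]):
  for fr in ([0,1,3],[0,1,3,5],[0,1,2,3]):
    q,r=fit(o,[.53,.209,.012,-.073,0,0],fr); print(q.round(4),r[-5:].round(1).tolist())
E
python3 f2.py; python3 plan.py|sed -n 2p
```

```text
[ 0.5299  0.2102  0.012  -0.0673  0.      0.    ] [[0.6, 1.0], [-0.6, 0.9], [1.0, -0.6], [-0.9, -0.6], [-0.1, 0.3]]
[ 0.5299  0.21    0.012  -0.067   0.     -0.0014] [[0.6, 1.0], [-0.6, 0.9], [0.9, -0.6], [-0.9, -0.6], [0.0, 0.3]]
[ 0.5296  0.2102  0.0105 -0.0673  0.      0.    ] [[0.6, -0.0], [-0.5, -0.1], [0.9, -0.2], [-0.7, -0.2], [-0.1, 0.7]]
[ 0.5299  0.2101  0.012  -0.0679  0.      0.    ] [[0.7, 0.9], [-0.5, 0.9], [1.2, -0.6], [-0.6, -0.6], [0.1, 0.3]]
[ 5.299e-01  2.101e-01  1.200e-02 -6.780e-02  0.000e+00 -3.000e-04] [[0.7, 0.9], [-0.5, 0.9], [1.2, -0.6], [-0.6, -0.6], [0.1, 0.3]]
[ 0.5296  0.2101  0.0106 -0.0678  0.      0.    ] [[0.6, 0.0], [-0.5, -0.0], [1.1, -0.3], [-0.5, -0.3], [0.0, 0.6]]
t 3.2 pos [0.5476 0.2113 0.2884] F [0.2 0.7 0.9] op 0.999 shift mm [-71.6   4.3   0. ] shift units [-1.433e+00  8.700e-02  1.000e-03] turn units [ 0.031 -0.01   0.015]
```

```bash
sed -i 's/^CUP.*/CUP=np.array([.621,-.184,0,.0861,0,0]); DOOR=np.array([.5299,.2099,.012,-.0682,0,0])/; s/\.36\],DOOR/.179],DOOR/' plan.py; python3 plan.py|sed -n 2p
```

```text
t 3.2 pos [0.5476 0.2113 0.2884] F [0.2 0.7 0.9] op 0.999 shift mm [109.4   2.9   0.8] shift units [2.187 0.057 0.015] turn units [ 0.006 -0.01   0.015]
```

Call:
drive_tool([
  {"tx": 0.6, "ty": 0.06, "tz": 0.01, "ax": 0, "ay": 0, "az": 0, "fingers": 0.5},
  {"tx": 0.6, "ty": 0, "tz": 0, "ax": 0, "ay": 0, "az": 0, "fingers": 0.3},
  {"tx": 0.5, "ty": 0, "tz": 0, "ax": 0, "ay": 0, "az": 0, "fingers": 0.2},
  {"tx": 0.4, "ty": 0, "tz": 0, "ax": 0, "ay": 0, "az": 0, "fingers": 0.2},
  {"tx": 0, "ty": 0, "tz": 0, "ax": 0, "ay": 0, "az": 0, "fingers": 0.2},
])

```text
clock: 3.82
eef_pos: [0.5532, 0.2094, 0.1924]
eef_rot: [[0.015, -0.07, -0.997], [0.007, -0.997, 0.07], [-1.0, -0.008, -0.014]]
contact_force: [0.1, -0.0, 0.2]
opening: 0.603
```

```bash
python3 plan.py|sed -n 2p
```

```text
t 3.825 pos [0.5532 0.2094 0.1924] F [ 0.1 -0.   0.2] op 0.603 shift mm [13.3  1.2  6.4] shift units [0.267 0.024 0.129] turn units [-0.013 -0.083  0.043]
```

Call:
drive_tool([
  {"tx": 0.2, "ty": 0.02, "tz": 0.13, "ax": 0, "ay": -0.08, "az": 0.04, "fingers": 0.2},
  {"tx": 0.08, "ty": 0, "tz": 0, "ax": 0, "ay": 0, "az": 0, "fingers": 0.2},
  {"tx": 0, "ty": 0, "tz": 0, "ax": 0, "ay": 0, "az": 0, "fingers": 0.2},
])

```text
clock: 4.2
eef_pos: [0.5481, 0.2094, 0.1814]
eef_rot: [[0.004, -0.071, -0.997], [0.002, -0.997, 0.071], [-1.0, -0.002, -0.004]]
contact_force: [0.3, -0.8, 0.1]
opening: 0.602
```

```bash
python3 plan.py|sed -n 2p;python3 w.py 2
```

```text
t 4.2 pos [0.5481 0.2094 0.1814] F [ 0.3 -0.8  0.1] op 0.602 shift mm [2.4 0.8 1.2] shift units [0.048 0.016 0.025] turn units [-0.017 -0.022  0.011]
pred [[345.2, 526.6], [312.7, 526.6], [353.4, 176.0], [302.8, 176.2], [351.0, 130.9]]
```

View pics/w2.png

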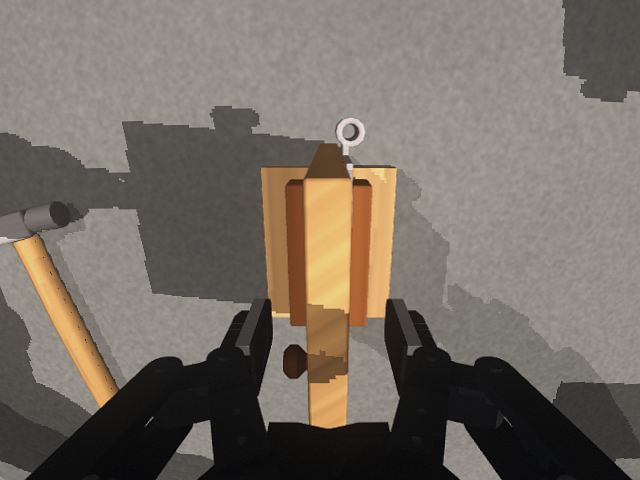

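The door's top edge, (304..352, 178) at the hinge end, sits centred between the pads at (271,330) and (386,330). I'm closing now.

Call:
drive_tool([
  {"tx": 0.05, "ty": 0.01, "tz": 0.02, "ax": -0.02, "ay": -0.02, "az": 0.01, "fingers": 0},
  {"tx": 0, "ty": 0, "tz": 0, "ax": 0, "ay": 0, "az": 0, "fingers": -0.5},
  {"tx": 0, "ty": 0, "tz": 0, "ax": 0, "ay": 0, "az": 0, "fingers": -1},
  {"tx": 0, "ty": 0, "tz": 0, "ax": 0, "ay": 0, "az": 0, "fingers": -1},
  {"tx": 0, "ty": 0, "tz": 0, "ax": 0, "ay": 0, "az": 0, "fingers": -1},
])

```text
clock: 4.88
eef_pos: [0.5475, 0.2092, 0.1795]
eef_rot: [[0.001, -0.067, -0.998], [0.001, -0.998, 0.067], [-1.0, -0.001, -0.001]]
contact_force: [-0.6, 0.1, -1.0]
opening: 0.178
```

Call:
drive_tool([
  {"tx": 0, "ty": 0, "tz": 0, "ax": 0, "ay": 0, "az": 0, "fingers": -1},
  {"tx": 0, "ty": 0, "tz": 0, "ax": 0, "ay": 0, "az": 0, "fingers": -1},
])

```text
clock: 5.12
eef_pos: [0.5475, 0.2092, 0.1795]
eef_rot: [[0.001, -0.067, -0.998], [0.001, -0.998, 0.067], [-1.0, -0.001, -0.001]]
contact_force: [-0.4, 0.4, 0.4]
opening: 0.176
```

```bash
python3 plan.py|sed -n 2p;python3 w.py 3
```

```text
t 5.125 pos [0.5475 0.2092 0.1795] F [-0.4  0.4  0.4] op 0.176 shift mm [0.5 0.5 0.6] shift units [0.01  0.011 0.012] turn units [ 0.004 -0.006  0.004]
pred [[344.1, 529.3], [311.3, 529.3], [354.0, 175.3], [302.4, 175.2], [351.2, 129.5]]
```

View pics/w3.png

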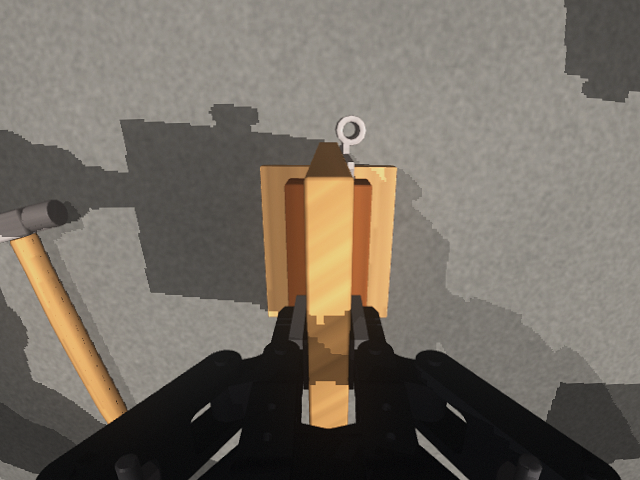

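Call:
drive_tool([
  {"tx": -0.1, "ty": 0, "tz": 0, "ax": 0, "ay": 0, "az": 0, "fingers": -1},
  {"tx": -0.25, "ty": 0, "tz": 0, "ax": 0, "ay": 0, "az": 0, "fingers": -1},
  {"tx": -0.35, "ty": 0, "tz": 0, "ax": 0, "ay": 0, "az": 0, "fingers": -1},
  {"tx": -0.35, "ty": 0, "tz": 0, "ax": 0, "ay": 0, "az": 0, "fingers": -1},
])

```text
clock: 5.68
eef_pos: [0.5464, 0.2087, 0.234]
eef_rot: [[-0.002, -0.067, -0.998], [-0.001, -0.998, 0.067], [-1.0, 0.001, 0.002]]
contact_force: [0.3, 0.2, -4.6]
opening: 0.176
```

```bash
python3 plan.py|sed -n 2p
```

```text
t 5.675 pos [0.5464 0.2087 0.234 ] F [ 0.3  0.2 -4.6] op 0.176 shift mm [55.  -0.1 -0.6] shift units [ 1.099 -0.003 -0.012] turn units [ 0.005  0.011 -0.004]
```

```bash
cat > pd.py <<'E'
from plan import *
OFF=Ro.from_euler('z',.0682).apply(np.array([.5475,.2092,.1795])-DOOR[:3]); DY=-.0682+.067  # door yaw - tool yaw
def goal(dx,dy,dz):
    # dx.. offset of the door from seated pose, cupboard frame
    o=T(CUP,np.array([-.097+dx,.012+dy,.030+dz]))
    return o+Ro.from_euler('z',CUP[3]).apply(OFF), CUP[3]-DY
if __name__=="__main__":
    a=[float(v)/1e3 for v in sys.argv[1:4]]
    print(OFF.round(4)); plan(*goal(*a))
E
python3 pd.py -60 20 30
```

```text
[0.0176 0.0005 0.1675]
t 5.675 pos [0.5464 0.2087 0.234 ] F [ 0.3  0.2 -4.6] op 0.176 shift mm [  6.8 375.9  41.9] shift units [0.136 7.519 0.837] turn units [-0.886  0.011 -0.004]
```

Call:
drive_tool([
  {"tx": -0.3, "ty": 0.3, "tz": 0.1, "ax": 0, "ay": 0, "az": 0, "fingers": -1},
  {"tx": 0, "ty": 0.7, "tz": 0.1, "ax": -0.1, "ay": 0, "az": 0, "fingers": -1},
  {"tx": 0, "ty": 0.8, "tz": 0.1, "ax": -0.15, "ay": 0, "az": 0, "fingers": -1},
  {"tx": 0, "ty": 0.8, "tz": 0.1, "ax": -0.2, "ay": 0, "az": 0, "fingers": -1},
  {"tx": 0, "ty": 0.8, "tz": 0.1, "ax": -0.2, "ay": 0, "az": 0, "fingers": -1},
])

```text
clock: 6.3
eef_pos: [0.5145, 0.0359, 0.2558]
eef_rot: [[0.004, 0.053, -0.999], [0.001, -0.999, -0.053], [-1.0, -0.001, -0.004]]
contact_force: [0.3, -0.5, -4.3]
opening: 0.174
```

```bash
python3 pd.py -60 20 30
```

```text
[0.0176 0.0005 0.1675]
t 6.3 pos [0.5145 0.0359 0.2558] F [ 0.3 -0.5 -4.3] op 0.174 shift mm [ 28.  197.4  45.8] shift units [0.56  3.947 0.917] turn units [-0.196 -0.023  0.005]
```

Call:
drive_tool([
  {"tx": 0.1, "ty": 0.8, "tz": 0.2, "ax": -0.1, "ay": 0, "az": 0, "fingers": -1},
  {"tx": 0.1, "ty": 0.8, "tz": 0.2, "ax": -0.1, "ay": 0, "az": 0, "fingers": -1},
  {"tx": 0.1, "ty": 0.8, "tz": 0.2, "ax": 0, "ay": 0, "az": 0, "fingers": -1},
  {"tx": 0.1, "ty": 0.6, "tz": 0.15, "ax": 0, "ay": 0, "az": 0, "fingers": -1},
  {"tx": 0, "ty": 0.3, "tz": 0.1, "ax": 0, "ay": 0, "az": 0, "fingers": -1},
])

```text
clock: 6.92
eef_pos: [0.4803, -0.1424, 0.2402]
eef_rot: [[0.008, 0.084, -0.996], [-0.0, -0.996, -0.084], [-1.0, 0.001, -0.008]]
contact_force: [0.1, 0.2, -4.3]
opening: 0.181
```

```bash
python3 pd.py -60 20 30
```

```text
[0.0176 0.0005 0.1675]
t 6.925 pos [ 0.4803 -0.1424  0.2402] F [ 0.1  0.2 -4.3] op 0.181 shift mm [12.7 21.   2.8] shift units [0.254 0.42  0.057] turn units [-0.02  -0.048 -0.006]
```

Call:
drive_tool([
  {"tx": 0.2, "ty": 0.4, "tz": 0.05, "ax": -0.02, "ay": -0.05, "az": 0, "fingers": -1},
  {"tx": 0, "ty": 0, "tz": 0, "ax": 0, "ay": 0, "az": 0, "fingers": -1},
  {"tx": 0, "ty": 0, "tz": 0, "ax": 0, "ay": 0, "az": 0, "fingers": -1},
])

```text
clock: 7.3
eef_pos: [0.4778, -0.1655, 0.2326]
eef_rot: [[0.002, 0.083, -0.997], [-0.002, -0.997, -0.084], [-1.0, 0.002, -0.001]]
contact_force: [-0.1, -0.5, -4.5]
opening: 0.18
```

```bash
python3 pd.py -60 20 30
cat > look.py <<'E'
from pd import *
n=sys.argv[1]
DP=np.array([[-85,-8,200],[-85,8,200],[85,-8,200],[85,8,200],[97,-12,117]])/1e3
CP=np.array([[4,-12,230],[4,-182,230],[124,-182,230],[124,-12,230],[0,0,187],[0,0,110]])/1e3
s=read_state(); R=np.array(s["eef_rot"])
# door pose predicted from tool
D=np.array(s["eef_pos"])
ty=R[:,1]; yaw=np.arctan2(ty[0],-ty[1])+DY
q=np.r_[D-Ro.from_euler('z',yaw).apply(OFF),yaw,0,0]
print("door pred",q.round(4)); np.save(f"pics/q{n}.npy",q)
for c in ["scene","side","wrist"]:
    p=camera_params(c); im=grab_frame(c); cv2.imwrite(f"pics/{c}{n}.png",im); np.save(f"pics/{c}{n}.npy",p,allow_pickle=True)
    print(c,"D",proj(p,T(q,DP)).round(0).tolist(),"C",proj(p,T(CUP,CP)).round(0).tolist())
E
python3 look.py A
```

```text
[0.0176 0.0005 0.1675]
t 7.3 pos [ 0.4778 -0.1655  0.2326] F [-0.1 -0.5 -4.5] op 0.18 shift mm [ 5.1 -1.8 -1.7] shift units [ 0.103 -0.035 -0.033] turn units [-0.021 -0.008 -0.011]
door pred [ 0.4603 -0.1674  0.0651  0.0824  0.      0.    ]
scene D [[259.0, 199.0], [264.0, 198.0], [276.0, 245.0], [282.0, 243.0], [278.0, 269.0]] C [[272.0, 281.0], [203.0, 301.0], [213.0, 345.0], [287.0, 322.0], [278.0, 288.0], [280.0, 305.0]]
side D [[399.0, 204.0], [396.0, 207.0], [352.0, 175.0], [349.0, 177.0], [349.0, 193.0]] C [[339.0, 166.0], [375.0, 140.0], [346.0, 124.0], [311.0, 148.0], [337.0, 179.0], [336.0, 197.0]]
wrist D [[344.0, 530.0], [312.0, 530.0], [355.0, 176.0], [303.0, 175.0], [351.0, 130.0]] C [[448.0, -57.0], [804.0, 4.0], [390.0, 178.0], [422.0, -249.0], [392.0, -5.0], [373.0, 33.0]]
```

View pics/wristA.png

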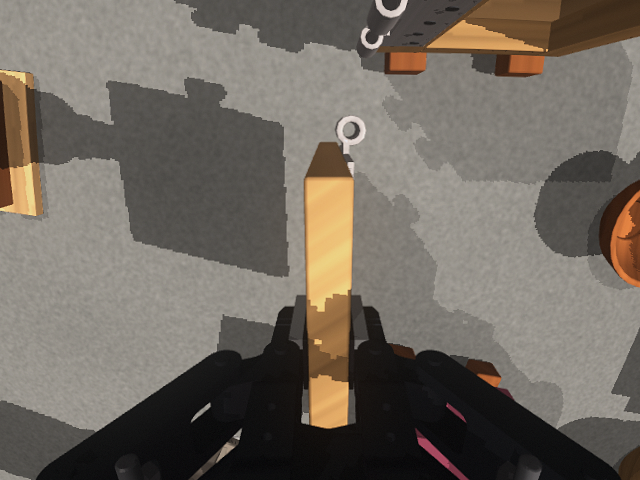

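View pics/sideA.png

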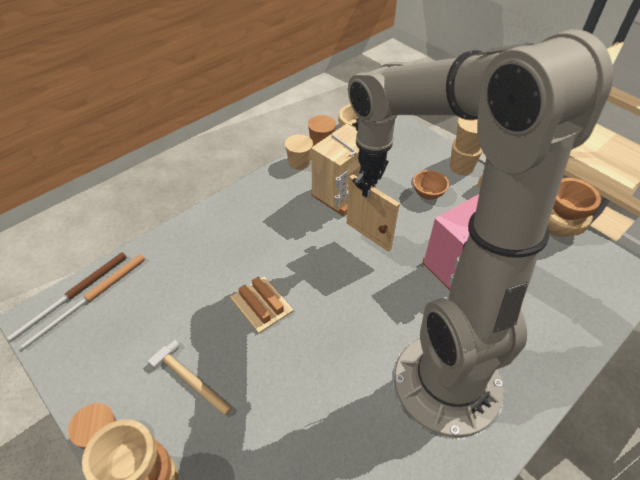

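View pics/sceneA.png

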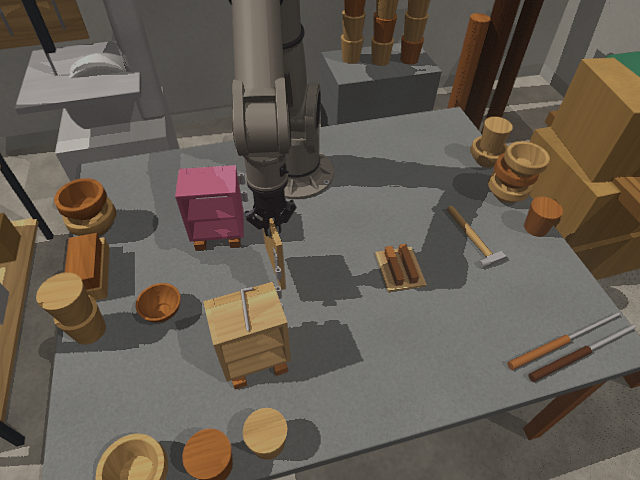

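Wrist shows the door knuckle ring at (351,130), exactly as predicted, so it hasn't slipped in the grip. The jamb knuckle rings are at (391,3) and (372,38), 5 px off the prediction. I'll stage closer at seated height and refine there.

```bash
python3 pd.py -35 2 0
```

```text
[0.0176 0.0005 0.1675]
t 7.45 pos [ 0.478  -0.1652  0.2323] F [ 0.4 -0.2 -5.6] op 0.18 shift mm [ 34.9  16.4 -26.4] shift units [ 0.698  0.328 -0.529] turn units [-0.017 -0.007 -0.011]
```

Call:
drive_tool([
  {"tx": 0.25, "ty": 0.1, "tz": -0.1, "ax": -0.02, "ay": -0.01, "az": -0.01, "fingers": -1},
  {"tx": 0.25, "ty": 0.1, "tz": -0.2, "ax": 0, "ay": 0, "az": 0, "fingers": -1},
  {"tx": 0.15, "ty": 0.1, "tz": -0.15, "ax": 0, "ay": 0, "az": 0, "fingers": -1},
  {"tx": 0, "ty": 0, "tz": 0, "ax": 0, "ay": 0, "az": 0, "fingers": -1},
  {"tx": 0, "ty": 0, "tz": 0, "ax": 0, "ay": 0, "az": 0, "fingers": -1},
])

```text
clock: 8.07
eef_pos: [0.5038, -0.1782, 0.1967]
eef_rot: [[-0.002, 0.09, -0.996], [0.001, -0.996, -0.09], [-1.0, -0.001, 0.002]]
contact_force: [0.8, 0.0, -4.0]
opening: 0.177
```

```bash
python3 pd.py -35 2 0; python3 look.py B; python3 -c "
import cv2
a=cv2.imread('pics/wristB.png');cv2.imwrite('pics/wBc.png',cv2.resize(a[0:160,280:480],None,fx=4,fy=4,interpolation=cv2.INTER_CUBIC)[:600])"
```

```text
[0.0176 0.0005 0.1675]
t 8.075 pos [ 0.5038 -0.1782  0.1967] F [ 0.8  0.  -4. ] op 0.177 shift mm [-0.8  1.4 -1.9] shift units [-0.016  0.027 -0.038] turn units [0.014 0.01  0.004]
door pred [ 0.4863 -0.1803  0.0292  0.0886  0.      0.    ]
scene D [[257.0, 216.0], [262.0, 215.0], [274.0, 263.0], [280.0, 261.0], [276.0, 286.0]] C [[272.0, 281.0], [203.0, 301.0], [213.0, 345.0], [287.0, 322.0], [278.0, 288.0], [280.0, 305.0]]
side D [[394.0, 205.0], [391.0, 208.0], [348.0, 177.0], [345.0, 180.0], [345.0, 195.0]] C [[339.0, 166.0], [375.0, 140.0], [346.0, 124.0], [311.0, 148.0], [337.0, 179.0], [336.0, 197.0]]
wrist D [[344.0, 528.0], [311.0, 528.0], [354.0, 175.0], [303.0, 175.0], [351.0, 129.0]] C [[431.0, -18.0], [842.0, 61.0], [-546.0, 1048.0], [369.0, -22.0], [369.0, 33.0], [355.0, 64.0]]
```

View pics/wBc.png

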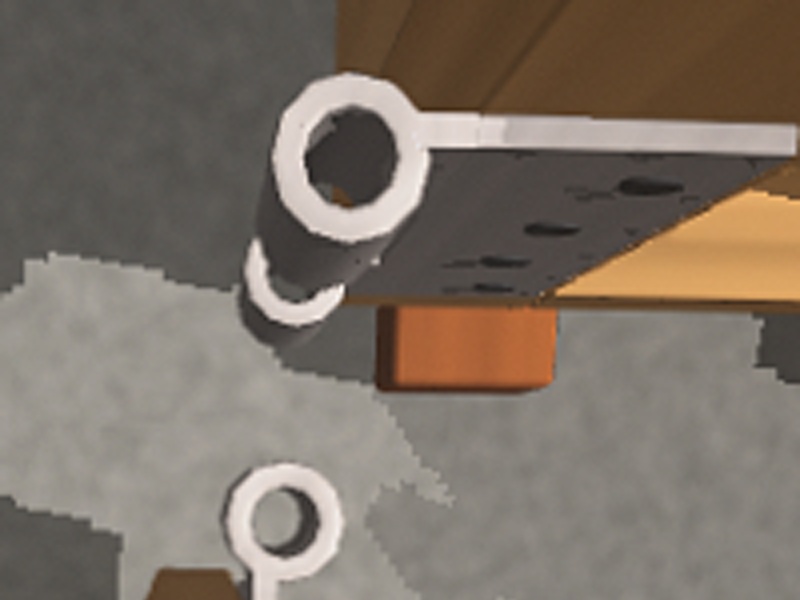

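```bash
cat > f3.py <<'E'
from pd import *
n=sys.argv[1]; px=np.array(eval(sys.argv[2]),float)  # [upper,lower,door]
p=np.load(f"pics/wrist{n}.npy",allow_pickle=True).item(); q=np.load(f"pics/q{n}.npy")
A,r=fit([(p,np.array([[0,0,.187],[0,0,.110]]),px[:2])],CUP,[0,1]); print("cup axis",A[:2].round(4),r.round(1).tolist())
K,r2=fit([(p,np.array([[.097,-.012,.117]]),px[2:])],q,[0,1]); k=T(K,[.097,-.012,.1]); print("door kn",k.round(4),"tool-pred",T(q,[.097,-.012,.1]).round(4))
d=Ro.from_euler('z',-CUP[3]).apply(k-A[:3]); print("knuckle rel gap (cup frame, mm)",(d*1e3).round(1))
E
python3 f3.py B "[[368,39],[354,68.6],[350.9,129.6]]"
```

```text
cup axis [ 0.6188 -0.1838] [[-0.1, 0.5], [0.1, -0.9]]
door kn [ 0.5837 -0.1835  0.1292] tool-pred [ 0.5839 -0.1836  0.1292]
knuckle rel gap (cup frame, mm) [-34.9   3.4 129.2]
```

```bash
sed -i 's/^CUP=np.array(\[.621,-.184/CUP=np.array([.6188,-.1838/' plan.py; python3 pd.py -22 0 0.3
```

```text
[0.0176 0.0005 0.1675]
t 8.225 pos [ 0.5038 -0.1782  0.1972] F [-0.1 -0.2 -4. ] op 0.182 shift mm [ -0.6   3.  -12.7] shift units [-0.013  0.06  -0.255] turn units [0.014 0.005 0.001]
```

Call:
drive_tool([
  {"tx": -0.01, "ty": 0.06, "tz": -0.13, "ax": 0.01, "ay": 0, "az": 0, "fingers": -1},
  {"tx": 0, "ty": 0, "tz": -0.12, "ax": 0, "ay": 0, "az": 0, "fingers": -1},
  {"tx": 0, "ty": 0, "tz": 0, "ax": 0, "ay": 0, "az": 0, "fingers": -1},
  {"tx": 0, "ty": 0, "tz": 0, "ax": 0, "ay": 0, "az": 0, "fingers": -1},
])

```text
clock: 8.72
eef_pos: [0.5177, -0.1803, 0.1984]
eef_rot: [[0.0, 0.088, -0.996], [-0.0, -0.996, -0.088], [-1.0, 0.0, -0.0]]
contact_force: [0.4, 0.2, -5.2]
opening: 0.177
```

```bash
python3 pd.py -22 0 0.3; python3 look.py C; python3 -c "
import cv2
a=cv2.imread('pics/wristC.png');cv2.imwrite('pics/wCc.png',cv2.resize(a[0:150,280:480],None,fx=4,fy=4,interpolation=cv2.INTER_CUBIC)[:600])
a=cv2.imread('pics/sideC.png');cv2.imwrite('pics/sCc.png',cv2.resize(a[140:240,300:420],None,fx=6,fy=6,interpolation=cv2.INTER_CUBIC)[:600])"
```

```text
[0.0176 0.0005 0.1675]
t 8.725 pos [ 0.5177 -0.1803  0.1984] F [ 0.4  0.2 -5.2] op 0.177 shift mm [ 0.6 -0.3  1. ] shift units [ 0.012 -0.006  0.019] turn units [ 0.003 -0.002 -0.001]
door pred [ 0.5002 -0.1823  0.0309  0.0866  0.      0.    ]
scene D [[257.0, 219.0], [263.0, 218.0], [274.0, 267.0], [280.0, 265.0], [276.0, 290.0]] C [[272.0, 280.0], [203.0, 300.0], [213.0, 344.0], [287.0, 321.0], [278.0, 288.0], [279.0, 304.0]]
side D [[391.0, 202.0], [388.0, 205.0], [346.0, 174.0], [342.0, 177.0], [342.0, 192.0]] C [[340.0, 166.0], [375.0, 140.0], [346.0, 124.0], [311.0, 148.0], [338.0, 179.0], [337.0, 197.0]]
wrist D [[344.0, 529.0], [311.0, 529.0], [354.0, 175.0], [303.0, 175.0], [351.0, 129.0]] C [[412.0, 45.0], [842.0, 94.0], [123.0, 420.0], [397.0, -242.0], [358.0, 77.0], [348.0, 92.0]]
```

View pics/wCc.png

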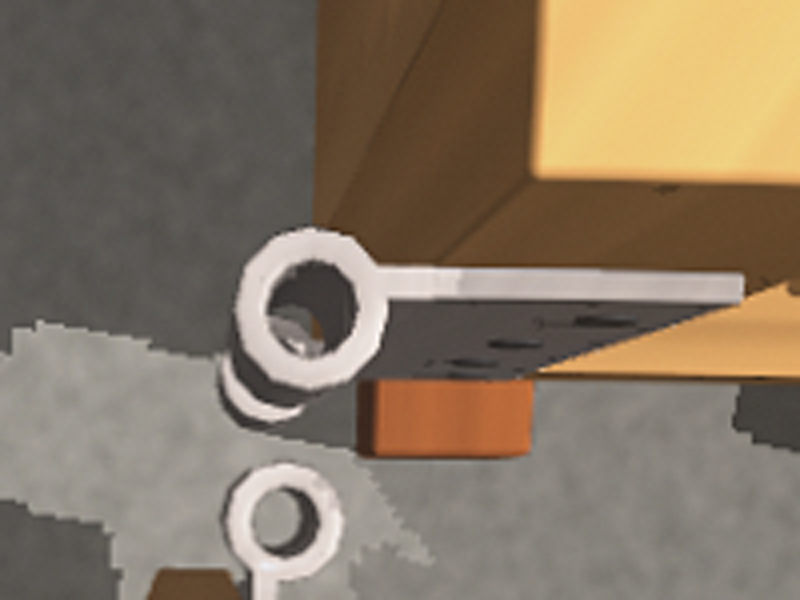

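View pics/sCc.png

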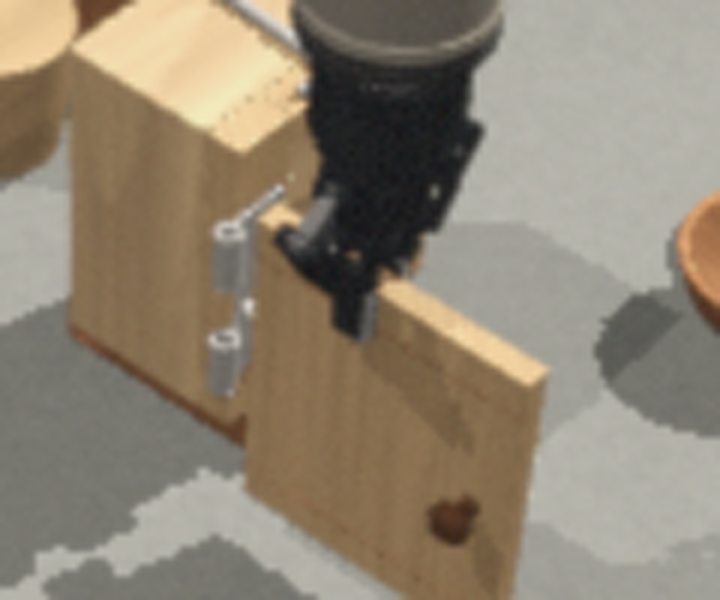

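```bash
python3 pd.py 0 0 0; python3 -c "
from pd import *
p=np.load('pics/wristC.npy',allow_pickle=True).item()
print((proj(p,T(CUP,[[.001,-.014,.187],[.001,-.044,.187],[.004,-.044,.187]]))-[280,0])*4)"
```

```text
[0.0176 0.0005 0.1675]
t 8.875 pos [ 0.5176 -0.1803  0.1984] F [ 0.3  0.2 -5.7] op 0.184 shift mm [  1.   -0.2 -21.1] shift units [ 0.019 -0.005 -0.423] turn units [ 0.003 -0.002 -0.002]
[[450.69750836 300.09113782]
 [744.33509351 306.1025904 ]
 [747.36205879 274.44051016]]
```

Call:
drive_tool([
  {"tx": 0.01, "ty": 0, "tz": -0.1, "ax": 0, "ay": 0, "az": 0, "fingers": -1},
  {"tx": 0.01, "ty": 0, "tz": -0.1, "ax": 0, "ay": 0, "az": 0, "fingers": -1},
  {"tx": 0, "ty": 0, "tz": 0, "ax": 0, "ay": 0, "az": 0, "fingers": -1},
  {"tx": 0, "ty": 0, "tz": 0, "ax": 0, "ay": 0, "az": 0, "fingers": -1},
])

```text
clock: 9.38
eef_pos: [0.5283, -0.1792, 0.1973]
eef_rot: [[0.0, 0.088, -0.996], [-0.0, -0.996, -0.088], [-1.0, 0.0, -0.0]]
contact_force: [-0.6, 0.3, -4.8]
opening: 0.179
```

```bash
python3 pd.py 0 0 0
```

```text
[0.0176 0.0005 0.1675]
t 9.375 pos [ 0.5283 -0.1792  0.1973] F [-0.6  0.3 -4.8] op 0.179 shift mm [ -0.2  -0.2 -10.4] shift units [-0.004 -0.003 -0.208] turn units [ 0.003 -0.002 -0.001]
```

Call:
drive_tool([
  {"tx": 0, "ty": 0, "tz": -0.08, "ax": 0, "ay": 0, "az": 0, "fingers": -1},
  {"tx": 0, "ty": 0, "tz": -0.08, "ax": 0, "ay": 0, "az": 0, "fingers": -1},
  {"tx": 0, "ty": 0, "tz": 0, "ax": 0, "ay": 0, "az": 0, "fingers": -1},
  {"tx": 0, "ty": 0, "tz": 0, "ax": 0, "ay": 0, "az": 0, "fingers": -1},
])

```text
clock: 9.88
eef_pos: [0.5368, -0.1785, 0.1973]
eef_rot: [[0.0, 0.088, -0.996], [-0.0, -0.996, -0.088], [-1.0, 0.0, -0.0]]
contact_force: [-0.1, 0.5, -4.4]
opening: 0.178
```

```bash
python3 pd.py 0 0 0;  python3 look.py D; python3 -c "
import cv2
a=cv2.imread('pics/wristD.png');cv2.imwrite('pics/wDc.png',cv2.resize(a[60:180,290:410],None,fx=5,fy=5,interpolation=cv2.INTER_CUBIC)[:600])
a=cv2.imread('pics/sideD.png');cv2.imwrite('pics/sDc.png',cv2.resize(a[150:220,310:390],None,fx=8,fy=8,interpolation=cv2.INTER_CUBIC)[:600])
a=cv2.imread('pics/sceneD.png');cv2.imwrite('pics/eDc.png',cv2.resize(a[250:330,240:320],None,fx=7,fy=7,interpolation=cv2.INTER_CUBIC)[:600])"
```

```text
[0.0176 0.0005 0.1675]
t 9.875 pos [ 0.5368 -0.1785  0.1973] F [-0.1  0.5 -4.4] op 0.178 shift mm [-0.2 -0.2 -1.9] shift units [-0.004 -0.004 -0.037] turn units [ 0.003 -0.002 -0.001]
door pred [ 0.5193 -0.1806  0.0298  0.0867  0.      0.    ]
scene D [[259.0, 225.0], [265.0, 223.0], [277.0, 273.0], [283.0, 271.0], [278.0, 296.0]] C [[272.0, 280.0], [203.0, 300.0], [213.0, 344.0], [287.0, 321.0], [278.0, 288.0], [279.0, 304.0]]
side D [[386.0, 199.0], [382.0, 202.0], [341.0, 171.0], [337.0, 174.0], [338.0, 189.0]] C [[340.0, 166.0], [375.0, 140.0], [346.0, 124.0], [311.0, 148.0], [338.0, 179.0], [337.0, 197.0]]
wrist D [[344.0, 529.0], [311.0, 529.0], [354.0, 175.0], [303.0, 175.0], [351.0, 129.0]] C [[409.0, 115.0], [840.0, 144.0], [428.0, 164.0], [414.0, -296.0], [357.0, 127.0], [347.0, 125.0]]
```

View pics/wDc.png

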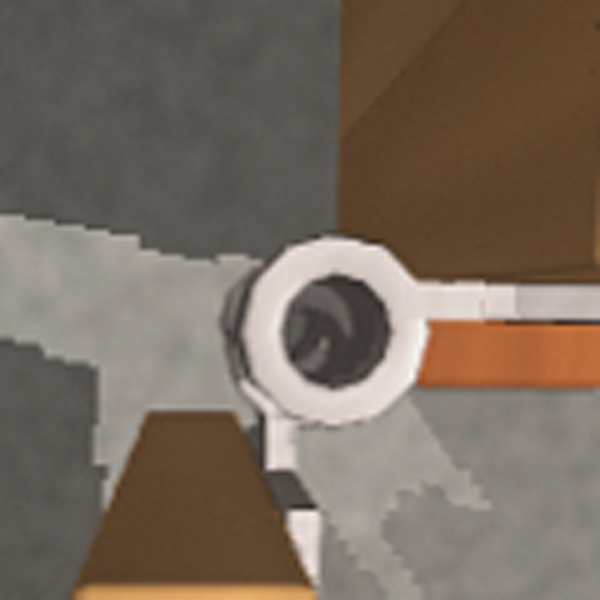

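View pics/sDc.png

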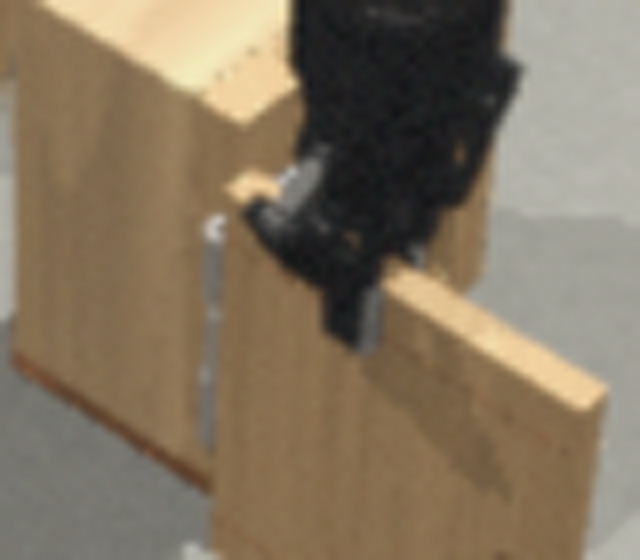

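View pics/eDc.png

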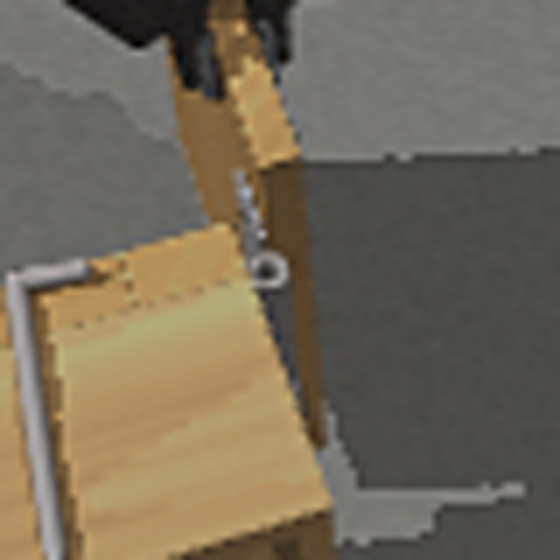

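Call:
drive_tool([
  {"tx": 0, "ty": 0, "tz": -0.04, "ax": 0, "ay": 0, "az": 0, "fingers": -1},
  {"tx": 0, "ty": 0, "tz": 0, "ax": 0, "ay": 0, "az": 0, "fingers": -1},
  {"tx": 0, "ty": 0, "tz": 0, "ax": 0, "ay": 0, "az": 0, "fingers": -1},
  {"tx": 0, "ty": 0, "tz": 0, "ax": 0, "ay": 0, "az": 0, "fingers": -1},
])

```text
clock: 10.52
eef_pos: [0.5388, -0.1784, 0.1974]
eef_rot: [[0.0, 0.088, -0.996], [-0.0, -0.996, -0.088], [-1.0, 0.0, -0.0]]
contact_force: [-0.4, 0.3, -4.2]
opening: 0.177
```

```bash
python3 pd.py 0 0 0;  python3 look.py E; python3 -c "
import cv2
a=cv2.imread('pics/wristE.png');cv2.imwrite('pics/wEc.png',cv2.resize(a[100:160,320:390],None,fx=10,fy=10,interpolation=cv2.INTER_CUBIC)[:600])
a=cv2.imread('pics/sceneE.png');cv2.imwrite('pics/eEc.png',cv2.resize(a[255:325,250:310],None,fx=8,fy=8,interpolation=cv2.INTER_CUBIC)[:600])"
python3 - <<'E'
from pd import *
p=np.load('pics/wristE.npy',allow_pickle=True).item();q=np.load('pics/qE.npy')
def c(P): return ((proj(p,P)-[320,100]+.5)*10).round(0).tolist()
print("axis z187,150,110,73",c(T(CUP,[[0,0,.187],[0,0,.15],[0,0,.11],[0,0,.073]])),"door hole top/bottom",c(T(q,[[.097,-.012,.117],[.097,-.012,.083]])))
E
```

```text
[0.0176 0.0005 0.1675]
t 10.525 pos [ 0.5388 -0.1784  0.1974] F [-0.4  0.3 -4.2] op 0.177 shift mm [-0.1 -0.3  0.1] shift units [-0.002 -0.005  0.003] turn units [ 0.002 -0.002 -0.002]
door pred [ 0.5213 -0.1804  0.0299  0.0865  0.      0.    ]
scene D [[259.0, 225.0], [265.0, 224.0], [277.0, 274.0], [283.0, 272.0], [279.0, 296.0]] C [[272.0, 280.0], [203.0, 300.0], [213.0, 344.0], [287.0, 321.0], [278.0, 288.0], [279.0, 304.0]]
side D [[385.0, 199.0], [382.0, 201.0], [340.0, 171.0], [337.0, 174.0], [337.0, 189.0]] C [[340.0, 166.0], [375.0, 140.0], [346.0, 124.0], [311.0, 148.0], [338.0, 179.0], [337.0, 197.0]]
wrist D [[344.0, 529.0], [311.0, 529.0], [354.0, 175.0], [303.0, 175.0], [351.0, 129.0]] C [[409.0, 122.0], [839.0, 149.0], [457.0, 143.0], [415.0, -296.0], [357.0, 132.0], [347.0, 128.0]]
axis z187,150,110,73 [[372.0, 323.0], [317.0, 303.0], [277.0, 288.0], [250.0, 279.0]] door hole top/bottom [[318.0, 299.0], [283.0, 287.0]]
```

View pics/wEc.png

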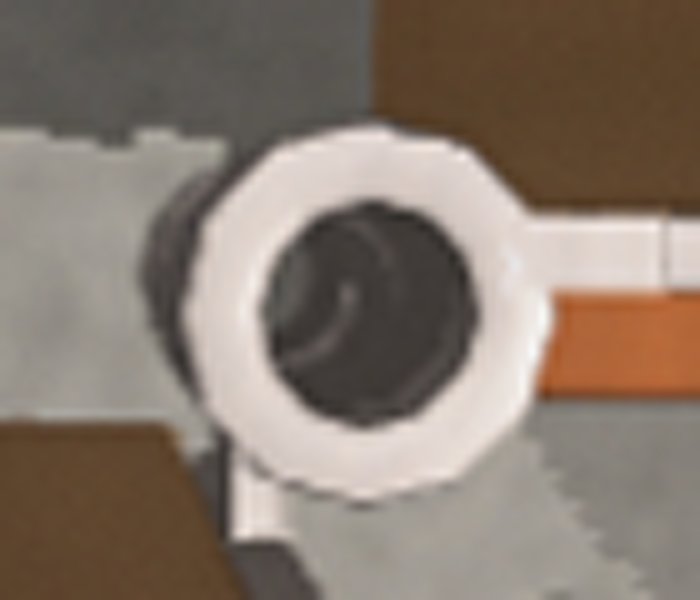

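View pics/eEc.png

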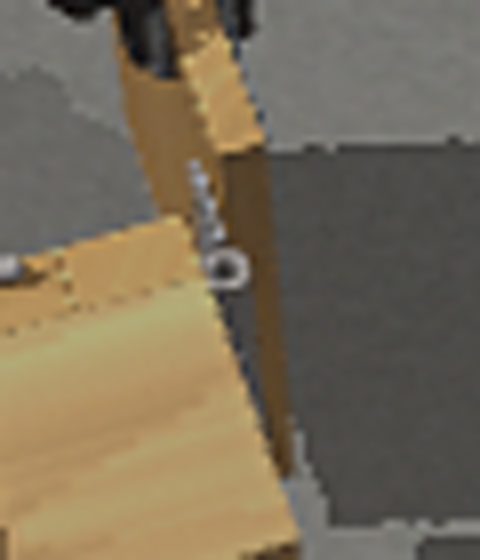

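```bash
python3 -c "
import cv2,numpy as np
a=cv2.imread('pics/wristE.png')[114:148,340:374].astype(float)
b=np.clip((a-35)*2.6,0,255).astype(np.uint8)
cv2.imwrite('pics/wEd.png',cv2.resize(b,None,fx=17,fy=17,interpolation=cv2.INTER_CUBIC))"
python3 - <<'E'
from pd import *
p=np.load('pics/wristE.npy',allow_pickle=True).item();q=np.load('pics/qE.npy')
th=np.linspace(0,6.283,40)
def ring(P0,fr,r): 
    P=np.array([[r*np.cos(t),r*np.sin(t),0] for t in th])+P0
    x=(proj(p,T(fr,P))-[340,114]+.5)*17
    return "L%d R%d T%d B%d"%(x[:,0].min(),x[:,0].max(),x[:,1].min(),x[:,1].max())
for z in (.187,.15,.11,.073): print("jamb",z,ring([0,0,z],CUP,.0045),ring([0,0,z],CUP,.008))
for z in (.117,.083): print("door",z,ring([.097,-.012,z],q,.0045))
E
```

```text
jamb 0.187 L109 R476 T119 B498 L-33 R618 T-31 B643
jamb 0.15 L50 R346 T122 B428 L-64 R461 T0 B545
jamb 0.11 L8 R252 T124 B378 L-87 R347 T24 B475
jamb 0.073 L-19 R191 T126 B345 L-101 R273 T39 B428
door 0.117 L54 R345 T117 B419
door 0.083 L17 R265 T120 B377
```

View pics/wEd.png

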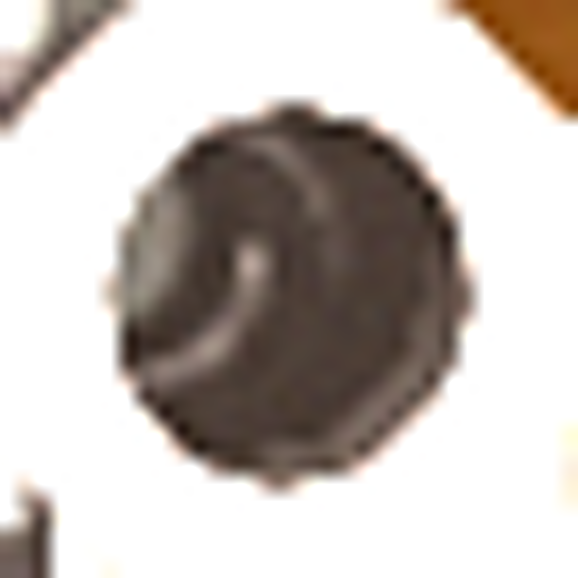

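Call:
drive_tool([
  {"tx": 0, "ty": 0, "tz": -0.01, "ax": 0, "ay": 0, "az": 0, "fingers": -1},
  {"tx": 0, "ty": 0, "tz": 0, "ax": 0, "ay": 0, "az": 0, "fingers": -1},
  {"tx": 0, "ty": 0, "tz": 0, "ax": 0, "ay": 0, "az": 0, "fingers": -1},
])

```text
clock: 11.05
eef_pos: [0.5393, -0.1784, 0.1974]
eef_rot: [[0.0, 0.088, -0.996], [-0.0, -0.996, -0.088], [-1.0, 0.0, -0.0]]
contact_force: [0.4, -0.6, -4.2]
opening: 0.18
```

```bash
python3 pd.py 0 0 0;  python3 look.py F >/dev/null; python3 -c "
import cv2,numpy as np
f=cv2.imread('pics/wristF.png')
a=f[114:148,340:374].astype(float)
b=np.clip((a-35)*2.6,0,255).astype(np.uint8)
cv2.imwrite('pics/wFd.png',cv2.resize(b,None,fx=17,fy=17,interpolation=cv2.INTER_CUBIC))
cv2.imwrite('pics/wFc.png',cv2.resize(f[100:160,320:390],None,fx=10,fy=10,interpolation=cv2.INTER_CUBIC))"
```

```text
[0.0176 0.0005 0.1675]
t 11.05 pos [ 0.5393 -0.1784  0.1974] F [ 0.4 -0.6 -4.2] op 0.18 shift mm [-0.1 -0.3  0.7] shift units [-0.001 -0.005  0.014] turn units [ 0.002 -0.002 -0.002]
```

View pics/wFd.png

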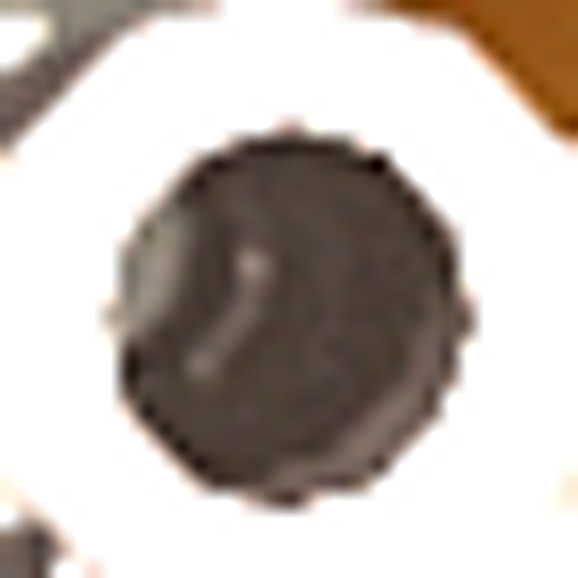

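View pics/wFc.png

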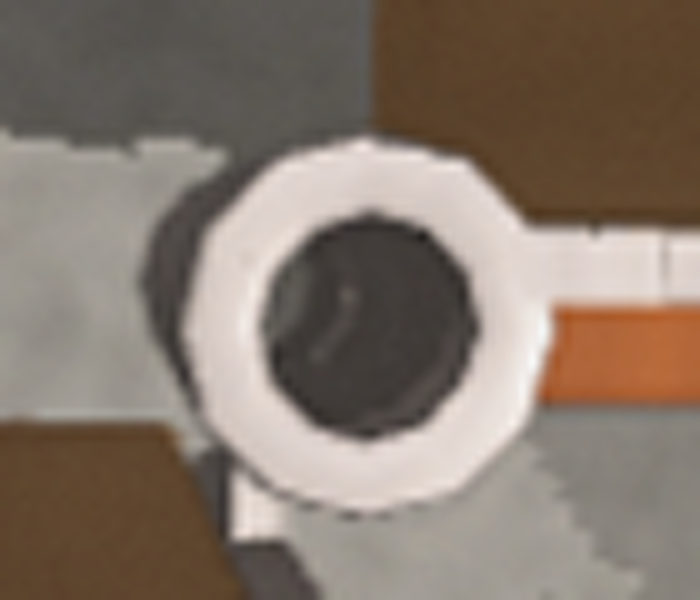

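The top crescent is gone and the hole rings are concentric to about 0.3 mm. The tool force is just the door's weight (−4.2 N), with no side load. I'm handing it in.

```bash
python3 -c "
from station import *
import numpy as np
s=read_state();print(np.abs(s['joint_vel']).max(),s['contact_force'],s['torque'],s['opening'])
print(finish_job())"
```

```text
0.0016716102874105882 [ 0.14387633 -0.20082519 -4.26794088] [-0.00362097  0.02769043  0.04398265] 0.1789648545405253
the job is handed in; nothing more can be done
None
```

I lifted the door out of the buck by its top edge and carried it to the pale cupboard. I eased its knuckle in from the open side at seated height, and handed in at about 11 s of the 54 s with the grip still on.

**Last checks**
- **Position:** by the arm's own readings the door was within 0.1 mm in height and 0.3 mm sideways of the seated pose, and within 0.1° of square.
- **Holes:** the wrist camera, looking down through the upper hole, showed the three rings lined up to about 0.3–0.5 mm.
- **Load:** the tool felt only the door's weight (−4.3 N vertical, under 0.3 N sideways), so nothing was touching. The arm was still, and the grip was holding at an opening of 0.18.
- **Bystanders:** the arm never went near the pin, the hammer or the bowl.

**What disagreed**
- **Cupboard position:** the scene and side cameras put the hinge axis about 2 mm further from the robot than the wrist camera did. I used the wrist view, then moved the door 0.5 mm further in after looking through the hole.
- **Left uncorrected:** a thin sliver of the lower jamb ring was still showing on one side, so up to about 0.3–0.5 mm of sideways error remains. I left it because the views through the upper and lower holes pointed in opposite directions.
- **Height:** the 3 mm gaps above and below the knuckle rest on the arm's readings. No camera view was clear enough to confirm them.

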